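# Set the coffee grinder's gated lever to filter

### The arm

A 6-joint arm with a two-finger parallel gripper is mounted at the origin on a cart in front of the work surface, level with it; the furniture and walls round the work are solid. World frame = base frame: x ahead of the robot, y to its left, z up, the work surface at z = 0. Lengths are in m, angles in rad, forces in N, time in s.
With the tool pointing down it reaches from about 0.35 to 0.725 m from the base axis. Payload 4.3 kg.
Tool frame: the origin (TCP) lies on the centre line of the jaws, within the pads' length; the fingertips stand 14 mm ahead of it and the grasp point (between the pads) lies 5 mm behind it (ctrl.tcp_to_tips is the distance from the TCP to the fingertips, in m); z points along the fingers, y is the line along which they close (so a half turn about z gives the same grasp; the last joint's range is limited). The gripper opens to 85 mm and grips with 20 to 120 N. Pads are 22 mm wide; open, the fingers measure 114 mm over their backs; the gripper's body (76 mm by 85 mm) begins 54 mm behind the grasp point. The pads swing forward as they close: fully open they stand 13 mm farther back than shut.
Start: joints at [-1.432, 0.377, 0.081, 1.274, 0, 1.46], TCP at [0.142, -0.557, 0.245] pointing down, gripper open.
Joint ranges: [-2.72, 2.72], [-0.84, 1.66], [-1.02, 1.22], [-1.77, 2.12], [-1.37, 1.28], [-3.14, 3.14]. Speed limits (rad/s): [2.57, 2.57, 3.14, 3.14, 3.14, 3.14].

### API

Orientations are given as a unit quaternion [w, x, y, z].
In Python, from plant import ctrl gives the robot as it stands. The module is installed in compiled form; this text tells all that it offers.
- The arm moves only by the tool servo_tool, never from a script. Its argument "series" is a list of rows, each an object with "slide": the shift along the tool's x, y, z in cm, a list of three; "yaw": the turn about the tool's z in rad; "gripper": the closure in counts, from 0 (fully open) to 255 (shut). In form: [{"slide": [tx, ty, tz], "yaw": yaw, "gripper": gripper}, ...]. A call has 1 to 10 rows; each row shifts and turns the commanded pose from where the row before left it, along the tool's axes as they then stand; what a row does not reach is not made up. A row lasts 1/10 s, in which the tool goes at most 50 mm and 8.59 degrees, less where a joint would pass 70% of its speed; a pose out of reach is approached as far as the arm can. A call is refused whole if a number of a shift passes 5 or a number of a turn 0.15, either way. A call with a gripper value outside its range is refused whole. The fingers move at their own pace and stop on an object; "newtons" is the grip in N (left out, the last holds). Time passes only in rows, so rows that do not move let the fingers close. It gives the time, the measured TCP pose, the force, the opening and the grip force at its end, in the units of the state.
- ctrl.observe(): the state, without advancing time (a new reading comes with each control period).
- ctrl.grab_frame(name): name is "side" or "top"; returns the picture (480x640x3 uint8, red, green, blue); there is no depth.
- ctrl.calibration(name): a dict with "K" (3x3 intrinsics, pixels), "extrinsics" (4x4, takes a point from camera to world coordinates). Camera axes: x right, y down, z forward; pixel columns grow to the right and rows downward; lengths in m; the calibration is good to about 2 mm. A picture is of the moment at which its call begins. calibration takes no time and is no camera call.
- ctrl.hand_in(): hands the job in; it is judged then, once.
The state is a dict: "time_s": time; "q": joint angles; "qvel": joint speeds; "effort": joint torques, N m; "eef_pos": TCP position; "tool_rot": TCP orientation; "ft_force": force on the tool from outside, world axes, zero at the start; "ft_torque": the same for the moment, N m; "opening": opening from 0.0 (shut) to 1.0 (fully open); "grasp_force": force on a finger pad.
Only numpy, scipy, OpenCV 4.12 (cv2) and the standard library are available. Lean on these libraries where they do the work, as an engineer would, in place of code of your own. Each camera call takes 0.05 s, during which the arm holds its last target. There are 200 camera calls.

### The job

Set the coffee grinder for filter coffee: with the fingertips, push its lever out of the park slot, through the gate and fully home into the slot marked with the open ring badge, not running it home into any other marked slot on the way. Only push the lever, gently, from the side; do not pinch it, and leave the things standing around the grinder alone. Let go of the lever when it is home.

Things in the scene. Friction and masses are not known exactly. Their poses are not given: they have to be found in the camera images.
- grinder: White coffee grinder, fixed; block 180 x 200 mm, its top a flat aluminium gate plate 115 mm above the worktop; behind it a low hopper with a round black lid (to x = +190 mm, 144 mm high). Origin on the worktop under the plate's centre; x to the hopper (away from the robot), y to its left, z up. Turned up to 0.3 rad about z. All x, y of the gate below are in this frame.
- gate_mid (a point): Plate height, middle of the cross passage (runs along y) where the middle column crosses it: slots lead from here far (+x) and near (-x). Passages are 18 mm wide, the stem in them 10 mm thick (4 mm play each side), tooth corners rounded. Stem fully home: its centre about 24 mm in x from the passage's centre line, against the slot's end. Axes as the grinder's.
- gate_left (a point): Left end of the cross passage (28 mm left of gate_mid), at plate height. One slot only leads from it: the unmarked park slot, to -x (near the robot), 24 mm deep for the stem's centre; on the far side there is a wall. The lever starts in the park slot.
- gate_right (a point): Right end of the cross passage (28 mm right of gate_mid), at plate height: slots lead from here far (+x) and near (-x), like the middle ones.
- lever_pivot (a point): Point about which the lever tilts, 11 mm above the worktop, under gate_mid. The upright lever is vertical and passes through the plate 100 mm above it.
- lever_knob: Wooden barrel knob on the lever's top, 29 mm across with rounded ends, 44 mm tall; origin at its centre, 190 mm from the pivot, z along the lever. Upright its centre is 201 mm above the worktop. It moves 1.9 times as far as the stem at the plate: home is about 46 mm from the passage, columns are about 53 mm apart. Friction (about 1.5 N at the knob) holds the lever where left.
- stem_mid (a point): Point on the lever's centre line 100 mm up from the pivot, level with the gate plate: it shows where in the gate the stem stands.
- lever_fore (a joint): Tilt of the lever along the slots (rad): 0 in the cross passage, grows towards the grinder's +x; about +0.24 home in a far slot, -0.24 in a near one. Knob from pivot: x = 190 mm * cos(side) * sin(fore), z = 190 mm * cos(side) * cos(fore).
- lever_side (a joint): Tilt of the lever across the slots (rad), grows to the right (-y): about -0.27 in the left (park) column, 0 in the middle, +0.27 in the right one. Knob from pivot: y = -190 mm * sin(side).
- badge_ring: Black raised open ring, 22 mm outside, 13 mm hole, 4 mm high, on the plate: marks the wanted slot. Each of the four working slots (middle and right column, far and near) has a badge just beyond its outer end, 46 mm in x from the passage's centre line, in line with its column. Which badge is at which slot changes. Origin: centre of its underside.
- badge_disc: Black raised badge, a solid round disc, 22 mm across and 4 mm high, at another of the four working slots. Origin at the centre of its underside.
- badge_bar: Black raised badge, a single straight bar, 22 mm across and 4 mm high, at another of the four working slots. Origin at the centre of its underside.
- badge_cross: Black raised badge, a plus-shaped cross, 22 mm across and 4 mm high, at another of the four working slots. Origin at the centre of its underside.
- mug: Bystander, loose on the worktop beside the grinder: small handled mug, 62x88x50 mm; origin at the underside. Leave it alone.
- tin: Bystander, loose on the worktop beside the grinder: food tin, 58 mm across, 72 mm high; origin at the underside. Leave it alone.
- spice_jar: Bystander, loose on the worktop beside the grinder: spice jar, 41 mm across, 105 mm high; origin at the underside. Leave it alone.
- pod_a: Bystander, loose on the worktop beside the grinder: white coffee pod with a dark lid, 51 mm; origin at the underside. Leave it alone.
- pod_b: Bystander, loose on the worktop beside the grinder: white coffee pod with a dark lid, 52 mm wide, 54 mm high; origin at the underside. Leave it alone.
- scoop: Bystander, loose on the worktop beside the grinder: steel coffee scoop, 150 mm long, lying flat; origin at the underside. Leave it alone.

How it is judged:
By the outcome, as a careful person would: the job done as asked, in the order asked, and still so for the second after the job is handed in, with the robot touching nothing.
It also fails if it takes over 48 s, if anything falls off the work surface, if the arm or the gripper's body presses on something with over 40 N, if the wrist force passes 120 N, or if a joint passes its speed limit or range.

## Working session

There is one attempt and no reset: what is moved stays moved. The work goes in short steps, Python scripts to look and compute and a tool call to move; the robot and the scene stay as the last step left them, time stands still between calls to the robot, and variables do not carry over. Pictures are saved under pics/ and viewed, at most 10 in all, crops included, and the job is handed in when it is done.

Besides the shell and the picture viewer there is one more tool, called after "Request:" by a JSON object that holds its "op" and its "data", one argument or row to a line. servo_tool: Moves the arm, as the interface text tells. Its arguments: {"type":"object","properties":{"series":{"type":"array"},"newtons":{"type":"number"}},"required":["series"]}

```bash
mkdir -p pics
python3 - <<'E'
from plant import ctrl
import cv2
for n in("top","side"):
    cv2.imwrite(f"pics/{n}0.png",ctrl.grab_frame(n)[:,:,::-1])
    c=ctrl.calibration(n);print(n,c["K"],c["extrinsics"])
s=ctrl.observe();print(s,ctrl.tcp_to_tips)
E
```

```text
top [[498.98126268   0.         311.5264333 ]
 [  0.         498.98126268 239.23671616]
 [  0.           0.           1.        ]] [[ 0.12562807 -0.97064855  0.20508286  0.31046159]
 [-0.9920738  -0.1234717   0.02333054 -0.01054392]
 [ 0.00267617 -0.2063883  -0.97846651  1.09164059]
 [ 0.          0.          0.          1.        ]]
side [[519.23530321   0.         311.87916431]
 [  0.         519.23530321 238.30703023]
 [  0.           0.           1.        ]] [[ 0.9997847  -0.01296281 -0.01620256  0.54068519]
 [ 0.00429566 -0.63463321  0.77280155 -0.90429402]
 [-0.02030036 -0.77270476 -0.63444089  0.88322083]
 [ 0.          0.          0.          1.        ]]
{'time_s': 0.1, 'q': array([-1.43229316e+00,  3.77991015e-01,  7.97623667e-02,  1.27441004e+00,
       -3.02163652e-05,  1.46052864e+00]), 'qvel': array([ 0.00146872, -0.0003992 ,  0.00283053, -0.00056941, -0.00114068,
        0.00120795]), 'effort': array([ 4.29899956e-04, -4.64694929e+01,  2.70581675e+01,  1.21209960e-02,
       -2.06831237e-04,  1.84000825e-06]), 'eef_pos': array([ 0.14150867, -0.55672957,  0.24445483]), 'tool_rot': array([-9.20873603e-04,  9.92273678e-01,  1.24064897e-01, -2.81112001e-05]), 'ft_force': array([ 0.2099866 ,  0.98465871, -0.88304697]), 'ft_torque': array([ 0.02585977, -0.02558118, -0.03601011]), 'grasp_force': 0.0, 'opening': 0.9981135968275245} 0.014
```

View pics/top0.png

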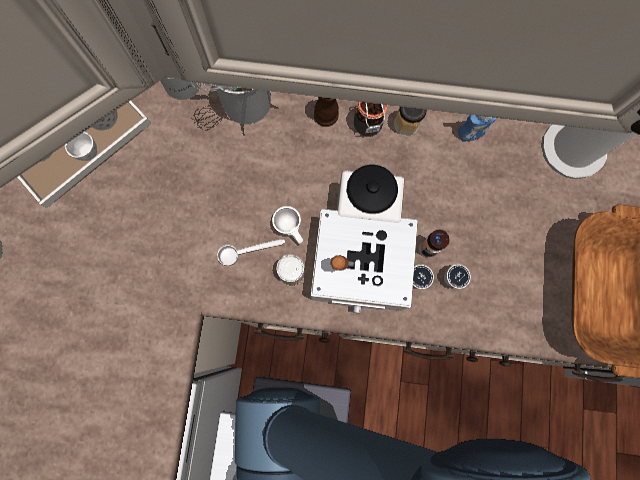

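View pics/side0.png

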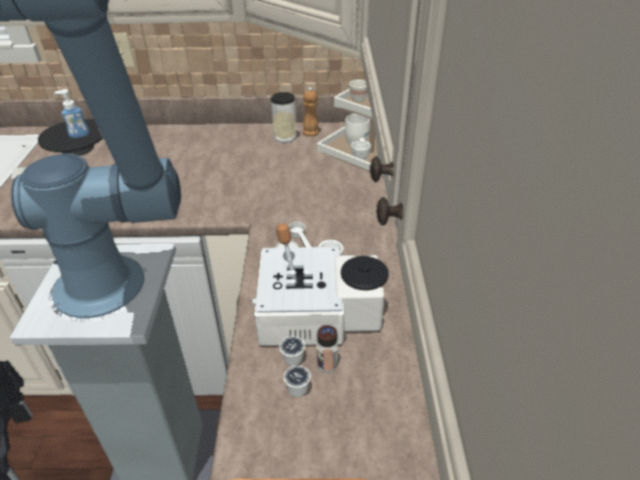

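The top view shows the ring badge at (377,281), the near slot of the right column. The cross is at (363,280), the bar at (368,234) and the disc at (381,236). The knob is at (339,263), in park. Next I'll measure the badges and the knob.

```bash
cat > h.py <<'E'
from plant import ctrl
import cv2, numpy as np
def ray(n,uv):
    c=ctrl.calibration(n);T=np.array(c["extrinsics"]);d=T[:3,:3]@np.linalg.inv(c["K"])@np.array([*uv,1.]);return T[:3,3],d/np.linalg.norm(d)
def plane(n,uv,z):
    o,d=ray(n,uv);return o+d*(z-o[2])/d[2]
def tri(a,b):
    A=[];B=[]
    M=np.zeros((3,3));v=np.zeros(3);R=[ray("top",a),ray("side",b)]
    for o,d in R:
        P=np.eye(3)-np.outer(d,d);M+=P;v+=P@o
    p=np.linalg.solve(M,v);return p,[np.linalg.norm((np.eye(3)-np.outer(d,d))@(p-o)) for o,d in R]
def blobs(m,box,amin):
    x0,y0,x1,y1=box;k=np.zeros_like(m);k[y0:y1,x0:x1]=m[y0:y1,x0:x1]
    n,_,s,c=cv2.connectedComponentsWithStats(k);return [(c[i],s[i]) for i in range(1,n) if s[i][4]>=amin]
def orange(im):
    h=cv2.cvtColor(im,cv2.COLOR_RGB2HSV);return cv2.inRange(h,(4,110,60),(20,255,255))
E
cat > m.py <<'E'
from h import *
t=cv2.imread("pics/top0.png")[:,:,::-1].copy();s=cv2.imread("pics/side0.png")[:,:,::-1].copy()
print("badges")
for c,st in blobs(cv2.inRange(t,(0,0,0),(75,75,75)),(318,215,412,302),6): print(c.round(1),st,plane("top",c,.118).round(4))
k=[blobs(orange(t),(318,215,412,302),20),blobs(orange(s),(262,210,305,260),20)]
print(k)
print(tri(k[0][0][0],k[1][0][0]))
cv2.imwrite("pics/crop.png",np.hstack([cv2.resize(t[205:310,305:425],None,fx=3.3,fy=3.3,interpolation=2)[:,:,::-1],cv2.resize(s[215:320,245:365],None,fx=3.3,fy=3.3,interpolation=2)[:,:,::-1]]))
E
python3 m.py
```

```text
badges
[318. 222.] [318 218   1   9   9] [0.5513 0.0042 0.118 ]
[381.1 234.8] [376 230  11  10  80] [ 0.5412 -0.1241  0.118 ]
[367.2 233. ] [362 232  11   3  24] [ 0.5411 -0.0961  0.118 ]
[367.6 256.9] [347 242  38  30 673] [ 0.4931 -0.1019  0.118 ]
[362.8 278.7] [358 274  11  10  54] [ 0.4487 -0.097   0.118 ]
[377.2 280.1] [372 276  11   9  43] [ 0.4496 -0.1254  0.118 ]
[[(array([339.01485149, 262.42079208]), array([331, 255,  17,  15, 202], dtype=int32))], [(array([283.08888889, 232.93333333]), array([277, 224,  13,  19, 180], dtype=int32))]]
(array([ 0.46201405, -0.04430395,  0.19309048]), [np.float64(0.00025755837864981665), np.float64(0.0002575583786500312)])
```

View pics/crop.png

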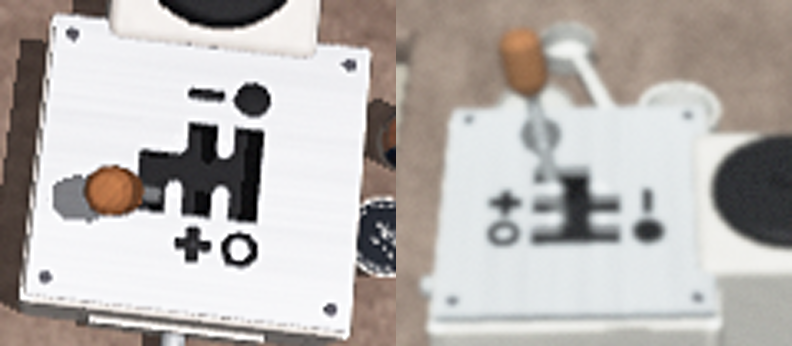

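Ring confirmed at the right column's near slot. Grinder yaw is about +0.013, gate_mid about (0.495,-0.097), and the knob in park about (0.46,-0.045). Plan: shut the fingers, align with the grinder and go to the near side of the knob, up high.

Request:
{"op": "servo_tool", "data": {
  "series": [
    {"slide": [0, 0, -2], "yaw": 0.118, "gripper": 255},
    {"slide": [0, 0, -2], "yaw": 0.118, "gripper": 255},
    {"slide": [1.8, -3.4, 0], "yaw": 0, "gripper": 255},
    {"slide": [2.1, -4, 0], "yaw": 0, "gripper": 255},
    {"slide": [2.1, -4, 0], "yaw": 0, "gripper": 255},
    {"slide": [2.1, -4, 0], "yaw": 0, "gripper": 255},
    {"slide": [2.1, -4, 0], "yaw": 0, "gripper": 255},
    {"slide": [2.1, -4, 0], "yaw": 0, "gripper": 255},
    {"slide": [2.1, -4, 0], "yaw": 0, "gripper": 255},
    {"slide": [2.1, -4, 0], "yaw": 0, "gripper": 255}
  ],
  "newtons": 30
}}

```text
time_s: 1.1
eef_pos: [0.3028, -0.2393, 0.285]
tool_rot: [-0.0, 1.0, 0.006, -0.0]
ft_force: [1.5, -0.8, 0.5]
opening: 0.002
grasp_force: 0.0
```

Request:
{"op": "servo_tool", "data": {
  "series": [
    {"slide": [2.1, -4, 0], "yaw": 0, "gripper": 255},
    {"slide": [2.1, -4, 0], "yaw": 0, "gripper": 255},
    {"slide": [2.1, -4, 0], "yaw": 0, "gripper": 255},
    {"slide": [2.1, -4, 0], "yaw": 0, "gripper": 255},
    {"slide": [0, 0, 0], "yaw": 0, "gripper": 255},
    {"slide": [0, 0, 0], "yaw": 0, "gripper": 255},
    {"slide": [0, 0, 0], "yaw": 0, "gripper": 255}
  ]
}}

```text
time_s: 1.8
eef_pos: [0.3841, -0.0808, 0.2851]
tool_rot: [0.0, 1.0, 0.006, -0.0]
ft_force: [-0.8, -0.0, -0.1]
opening: 0.0
grasp_force: 0.0
```

Request:
{"op": "servo_tool", "data": {
  "series": [
    {"slide": [1.0, -1.8, 0], "yaw": 0, "gripper": 255},
    {"slide": [0.8, -1.8, 0], "yaw": 0, "gripper": 255},
    {"slide": [0, 0, 3], "yaw": 0, "gripper": 255},
    {"slide": [0, 0, 3], "yaw": 0, "gripper": 255},
    {"slide": [0, 0, 3.3], "yaw": 0, "gripper": 255},
    {"slide": [0, 0, 0], "yaw": 0, "gripper": 255},
    {"slide": [0, 0, 0], "yaw": 0, "gripper": 255}
  ]
}}

```text
time_s: 2.5
eef_pos: [0.4013, -0.045, 0.1925]
tool_rot: [-0.0, 1.0, 0.005, -0.001]
ft_force: [0.3, 0.4, 0.3]
opening: 0.003
grasp_force: 0.0
```

Request:
{"op": "servo_tool", "data": {
  "series": [
    {"slide": [0.5, 0, 0], "yaw": 0, "gripper": 255},
    {"slide": [0.5, 0, 0], "yaw": 0, "gripper": 255},
    {"slide": [0.5, 0, 0], "yaw": 0, "gripper": 255},
    {"slide": [0.5, 0, 0], "yaw": 0, "gripper": 255},
    {"slide": [0.5, 0, 0], "yaw": 0, "gripper": 255},
    {"slide": [0.5, 0, 0], "yaw": 0, "gripper": 255},
    {"slide": [0.5, 0, 0], "yaw": 0, "gripper": 255},
    {"slide": [0.5, 0, 0], "yaw": 0, "gripper": 255},
    {"slide": [0.5, 0, 0], "yaw": 0, "gripper": 255}
  ]
}}

```text
time_s: 3.4
eef_pos: [0.447, -0.0433, 0.1921]
tool_rot: [0.0, 1.0, 0.006, -0.0]
ft_force: [-1.4, 0.0, 1.2]
opening: 0.006
grasp_force: 0.8
```

```bash
cat > k.py <<'E'
from h import *
import sys
t=ctrl.grab_frame("top");s=ctrl.grab_frame("side");n=sys.argv[1]
k=[max(blobs(orange(t),(318,215,412,302),8),key=lambda b:b[1][4],default=None),max(blobs(orange(s),(255,205,365,290),8),key=lambda b:b[1][4],default=None)]
for b in k: print(b)
if all(k):
    print(tri(k[0][0],k[1][0]))
if k[0]: print("top@.2",plane("top",k[0][0],.2))
if k[1]: print("side@.2",plane("side",k[1][0],.2))
o=ctrl.observe();print(o["time_s"],o["eef_pos"],o["ft_force"])
cv2.imwrite(f"pics/{n}.png",np.hstack([cv2.resize(t[205:310,305:425],None,fx=3.3,fy=3.3,interpolation=2)[:,:,::-1],cv2.resize(s[205:310,245:365],None,fx=3.3,fy=3.3,interpolation=2)[:,:,::-1]]))
E
python3 k.py a1
```

```text
None
(array([288.74842767, 232.88679245]), array([283, 224,  12,  18, 159], dtype=int32))
side@.2 [ 0.47448408 -0.05311124  0.2       ]
3.5 [ 0.44768404 -0.04342693  0.19224165] [-0.04346204 -0.02298124  0.65807253]
```

View pics/a1.png

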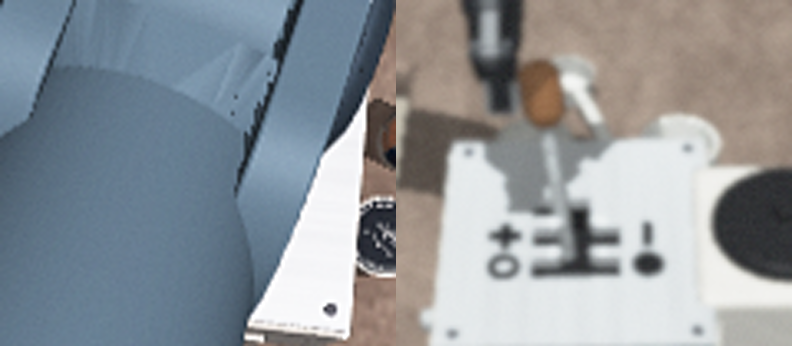

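Side view (crop): the finger touches the knob on its near side and the knob has moved to x about 0.473. The top view is blocked by the arm. I'll continue about 22 mm.

Request:
{"op": "servo_tool", "data": {
  "series": [
    {"slide": [0.4, 0, 0], "yaw": 0, "gripper": 255},
    {"slide": [0.4, 0, 0], "yaw": 0, "gripper": 255},
    {"slide": [0.4, 0, 0], "yaw": 0, "gripper": 255},
    {"slide": [0.4, 0, 0], "yaw": 0, "gripper": 255},
    {"slide": [0.3, 0, 0], "yaw": 0, "gripper": 255},
    {"slide": [0.2, 0, 0], "yaw": 0, "gripper": 255},
    {"slide": [0, 0, 0], "yaw": 0, "gripper": 255}
  ]
}}

```text
time_s: 4.2
eef_pos: [0.4684, -0.0432, 0.1923]
tool_rot: [0.0, 1.0, 0.006, 0.0]
ft_force: [-0.5, -0.6, 0.3]
opening: 0.003
grasp_force: 0.1
```

```bash
python3 k.py a2
```

```text
None
(array([298.22435897, 232.36538462]), array([293, 224,  11,  18, 156], dtype=int32))
side@.2 [ 0.49439881 -0.05177683  0.2       ]
4.3 [ 0.46832989 -0.04315235  0.19225606] [ 0.36116021 -0.14432619  0.1798959 ]
```

Request:
{"op": "servo_tool", "data": {
  "series": [
    {"slide": [-2, 0, 0], "yaw": 0, "gripper": 255},
    {"slide": [0, -2.2, 0], "yaw": 0, "gripper": 255},
    {"slide": [0, -2.2, 0], "yaw": 0, "gripper": 255},
    {"slide": [0, -2.2, 0], "yaw": 0, "gripper": 255},
    {"slide": [0, 0, 0], "yaw": 0, "gripper": 255},
    {"slide": [1.6, 0, 0], "yaw": 0, "gripper": 255},
    {"slide": [1.6, 0, 0], "yaw": 0, "gripper": 255},
    {"slide": [1.4, 0, 0], "yaw": 0, "gripper": 255},
    {"slide": [0, 0, 0], "yaw": 0, "gripper": 255},
    {"slide": [0, 0, 0], "yaw": 0, "gripper": 255}
  ]
}}

```text
time_s: 5.3
eef_pos: [0.4929, 0.0227, 0.1921]
tool_rot: [0.0, 1.0, 0.006, -0.0]
ft_force: [-0.2, 0.2, -0.1]
opening: 0.001
grasp_force: 0.0
```

Request:
{"op": "servo_tool", "data": {
  "series": [
    {"slide": [0, 0.6, 0], "yaw": 0, "gripper": 255},
    {"slide": [0, 0.6, 0], "yaw": 0, "gripper": 255},
    {"slide": [0, 0.6, 0], "yaw": 0, "gripper": 255},
    {"slide": [0, 0.6, 0], "yaw": 0, "gripper": 255},
    {"slide": [0, 0.6, 0], "yaw": 0, "gripper": 255},
    {"slide": [0, 0.6, 0], "yaw": 0, "gripper": 255},
    {"slide": [0, 0.6, 0], "yaw": 0, "gripper": 255},
    {"slide": [0, 0, 0], "yaw": 0, "gripper": 255}
  ]
}}

```text
time_s: 6.1
eef_pos: [0.4938, -0.0193, 0.1924]
tool_rot: [-0.0, 1.0, 0.006, 0.0]
ft_force: [-0.0, 1.9, -0.4]
opening: -0.0
grasp_force: 0.5
```

```bash
python3 k.py a3
```

```text
None
(array([297.81065089, 233.28994083]), array([293, 224,  11,  19, 169], dtype=int32))
side@.2 [ 0.49360528 -0.05486352  0.2       ]
6.2 [ 0.49377646 -0.01890194  0.19228486] [-1.04396798  0.43734492  0.03815445]
```

View pics/a3.png

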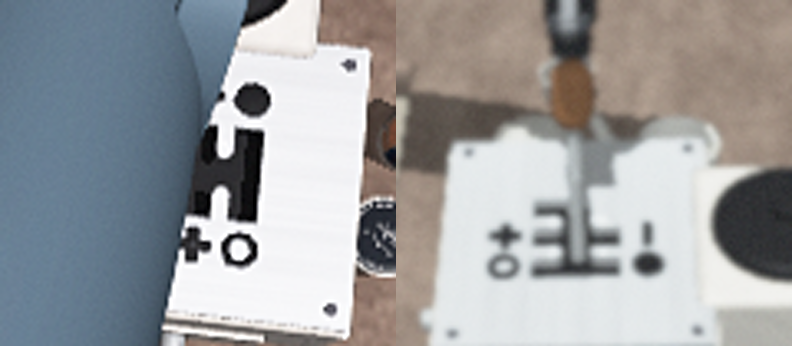

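Side view: the finger is just against the knob's left side, with the stem in the passage. I'll push right.

Request:
{"op": "servo_tool", "data": {
  "series": [
    {"slide": [0, 0.6, 0], "yaw": 0, "gripper": 255},
    {"slide": [0, 0.6, 0], "yaw": 0, "gripper": 255},
    {"slide": [0, 0.6, 0], "yaw": 0, "gripper": 255},
    {"slide": [0, 0.6, 0], "yaw": 0, "gripper": 255},
    {"slide": [0, 0.6, 0], "yaw": 0, "gripper": 255},
    {"slide": [0, 0, 0], "yaw": 0, "gripper": 255}
  ]
}}

```text
time_s: 6.8
eef_pos: [0.495, -0.0499, 0.1936]
tool_rot: [0.0, 1.0, 0.006, 0.001]
ft_force: [-0.6, 2.0, 7.1]
opening: 0.005
grasp_force: 3.5
```

```bash
python3 k.py a4
```

```text
None
(array([297.75   , 239.79375]), array([293, 231,  11,  18, 160], dtype=int32))
side@.2 [ 0.49402163 -0.07632365  0.2       ]
6.9 [ 0.49505811 -0.04969517  0.1935602 ] [-1.01440945  1.67157763  7.70860367]
```

The tool feels about 7 N upward, so something above the fingertips, probably a knuckle, is resting on the knob's top. I'll raise it 13 mm and check.

Request:
{"op": "servo_tool", "data": {
  "series": [
    {"slide": [0, -0.1, -0.6], "yaw": 0, "gripper": 255},
    {"slide": [0, 0, -0.7], "yaw": 0, "gripper": 255},
    {"slide": [0, 0, 0], "yaw": 0, "gripper": 255}
  ]
}}

```text
time_s: 7.2
eef_pos: [0.4946, -0.0483, 0.2063]
tool_rot: [0.0, 1.0, 0.006, 0.001]
ft_force: [0.3, -0.5, 0.2]
opening: 0.001
grasp_force: 0.0
```

```bash
python3 k.py a5
```

```text
None
(array([297.84242424, 239.76363636]), array([293, 231,  11,  19, 165], dtype=int32))
side@.2 [ 0.49421057 -0.07622967  0.2       ]
7.3 [ 0.49424343 -0.04802186  0.20540461] [ 0.58122697  0.64071971 -0.50254812]
```

View pics/a5.png

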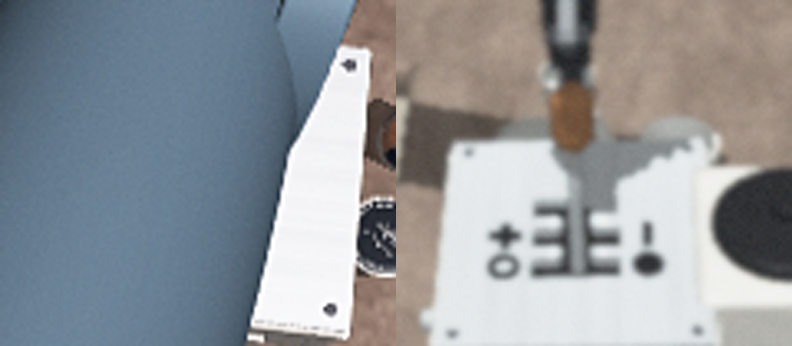

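The vertical force is gone, and the side view shows the finger still at knob height behind it. I'll keep pushing right.

Request:
{"op": "servo_tool", "data": {
  "series": [
    {"slide": [0, 0.6, 0], "yaw": 0, "gripper": 255},
    {"slide": [0, 0.6, 0], "yaw": 0, "gripper": 255},
    {"slide": [0, 0.6, 0], "yaw": 0, "gripper": 255},
    {"slide": [0, 0.6, 0], "yaw": 0, "gripper": 255},
    {"slide": [0, 0, 0], "yaw": 0, "gripper": 255}
  ]
}}

```text
time_s: 7.8
eef_pos: [0.4943, -0.0727, 0.2052]
tool_rot: [0.0, 1.0, 0.006, -0.0]
ft_force: [-0.6, 1.2, 0.2]
opening: 0.001
grasp_force: 0.3
```

```bash
python3 k.py a6
```

```text
None
(array([297.56410256, 246.05128205]), array([292, 237,  12,  19, 156], dtype=int32))
side@.2 [ 0.4941501  -0.09635864  0.2       ]
7.9 [ 0.49434579 -0.0722238   0.20517111] [-0.09843738 -0.06930668  0.72085844]
```

Request:
{"op": "servo_tool", "data": {
  "series": [
    {"slide": [0, 0.5, 0], "yaw": 0, "gripper": 255},
    {"slide": [0, 0.5, 0], "yaw": 0, "gripper": 255},
    {"slide": [0, 0.5, 0], "yaw": 0, "gripper": 255},
    {"slide": [0, 0.5, 0], "yaw": 0, "gripper": 255},
    {"slide": [0, 0.5, 0], "yaw": 0, "gripper": 255},
    {"slide": [0, 0.5, 0], "yaw": 0, "gripper": 255},
    {"slide": [0, 0.5, 0], "yaw": 0, "gripper": 255},
    {"slide": [0, 0.4, 0], "yaw": 0, "gripper": 255},
    {"slide": [0, 0, 0], "yaw": 0, "gripper": 255}
  ]
}}

```text
time_s: 8.8
eef_pos: [0.4949, -0.1114, 0.2052]
tool_rot: [0.0, 1.0, 0.006, -0.0]
ft_force: [0.1, 0.4, -0.9]
opening: -0.001
grasp_force: 0.3
```

```bash
python3 k.py a7
```

```text
None
(array([297.59354839, 259.91612903]), array([293, 251,  11,  18, 155], dtype=int32))
side@.2 [ 0.49529487 -0.13877201  0.2       ]
8.9 [ 0.49493059 -0.11103523  0.20533153] [-0.81373132 -0.33341103  0.37104398]
```

View pics/a7.png

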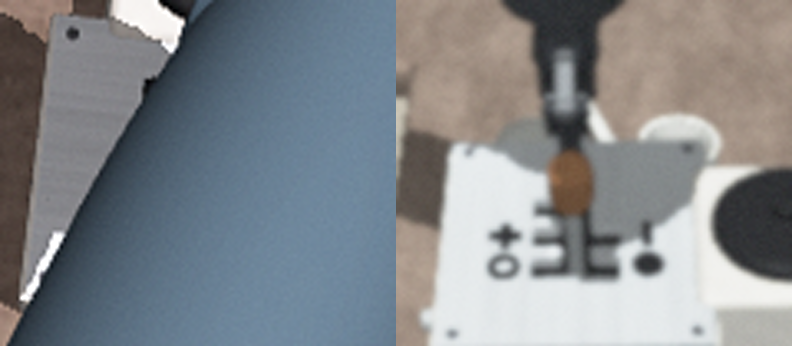

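The stem is near the right column but not at its end yet. I'll keep going until it meets resistance.

Request:
{"op": "servo_tool", "data": {
  "series": [
    {"slide": [0, 0.4, 0], "yaw": 0, "gripper": 255},
    {"slide": [0, 0.4, 0], "yaw": 0, "gripper": 255},
    {"slide": [0, 0, 0], "yaw": 0, "gripper": 255}
  ]
}}

```text
time_s: 9.2
eef_pos: [0.4951, -0.1192, 0.2053]
tool_rot: [0.0, 1.0, 0.006, 0.0]
ft_force: [-1.1, 0.1, -0.5]
opening: 0.002
grasp_force: 0.4
```

Request:
{"op": "servo_tool", "data": {
  "series": [
    {"slide": [0, 0.2, 0], "yaw": 0, "gripper": 255},
    {"slide": [0, 0.2, 0], "yaw": 0, "gripper": 255},
    {"slide": [0, 0, 0], "yaw": 0, "gripper": 255}
  ]
}}

```text
time_s: 9.5
eef_pos: [0.4951, -0.123, 0.2053]
tool_rot: [0.0, 1.0, 0.006, 0.0]
ft_force: [-1.0, 0.4, -0.4]
opening: 0.0
grasp_force: 0.5
```

```bash
python3 k.py a8
```

```text
None
(array([297.49333333, 264.19333333]), array([292, 256,  12,  17, 150], dtype=int32))
side@.2 [ 0.49541972 -0.15132698  0.2       ]
9.6 [ 0.49510459 -0.12286505  0.20531314] [ 0.12821156  1.20840669 -0.28110405]
```

The knob's y is about -0.148, so it is in the right column. I'll back off and go round to the far side.

Request:
{"op": "servo_tool", "data": {
  "series": [
    {"slide": [0, -1.0, 0], "yaw": 0, "gripper": 255},
    {"slide": [0, -0.8, 0], "yaw": 0, "gripper": 255},
    {"slide": [2, 0, 0], "yaw": 0, "gripper": 255},
    {"slide": [2, 0, 0], "yaw": 0, "gripper": 255},
    {"slide": [1.5, 0, 0], "yaw": 0, "gripper": 255},
    {"slide": [0, 0, 0], "yaw": 0, "gripper": 255},
    {"slide": [0, 2.1, 0], "yaw": 0, "gripper": 255},
    {"slide": [0, 2.1, 0], "yaw": 0, "gripper": 255},
    {"slide": [0, 0, 0], "yaw": 0, "gripper": 255}
  ]
}}

```text
time_s: 10.5
eef_pos: [0.5499, -0.1475, 0.2053]
tool_rot: [0.001, 1.0, 0.005, -0.0]
ft_force: [-0.1, 0.6, -0.4]
opening: 0.001
grasp_force: 0.0
```

Request:
{"op": "servo_tool", "data": {
  "series": [
    {"slide": [-0.6, 0, 0], "yaw": 0, "gripper": 255},
    {"slide": [-0.6, 0, 0], "yaw": 0, "gripper": 255},
    {"slide": [-0.6, 0, 0], "yaw": 0, "gripper": 255},
    {"slide": [-0.6, 0, 0], "yaw": 0, "gripper": 255},
    {"slide": [-0.6, 0, 0], "yaw": 0, "gripper": 255},
    {"slide": [-0.6, 0, 0], "yaw": 0, "gripper": 255},
    {"slide": [-0.6, 0, 0], "yaw": 0, "gripper": 255},
    {"slide": [0, 0, 0], "yaw": 0, "gripper": 255}
  ]
}}

```text
time_s: 11.3
eef_pos: [0.5077, -0.1466, 0.2056]
tool_rot: [0.0, 1.0, 0.006, 0.0]
ft_force: [0.5, 0.1, -1.5]
opening: -0.0
grasp_force: 0.0
```

```bash
python3 k.py a9
```

```text
None
(array([291.25      , 264.41025641]), array([285, 257,  13,  16, 156], dtype=int32))
side@.2 [ 0.48320601 -0.15173697  0.2       ]
11.4 [ 0.50799445 -0.14665281  0.20525574] [-0.92146551  0.59405801 -0.59364511]
```

View pics/a9.png

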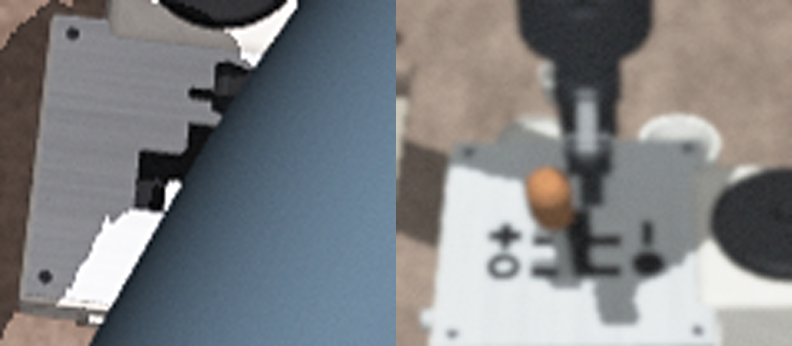

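The knob leans toward the robot, with the finger on its far side and the stem entering the ring slot. I'll continue, lowering slightly.

Request:
{"op": "servo_tool", "data": {
  "series": [
    {"slide": [-0.5, 0, 0.2], "yaw": 0, "gripper": 255},
    {"slide": [-0.5, 0, 0.2], "yaw": 0, "gripper": 255},
    {"slide": [-0.5, 0, 0.2], "yaw": 0, "gripper": 255},
    {"slide": [-0.5, 0, 0.2], "yaw": 0, "gripper": 255},
    {"slide": [-0.4, 0, 0], "yaw": 0, "gripper": 255},
    {"slide": [0, 0, 0], "yaw": 0, "gripper": 255}
  ]
}}

```text
time_s: 12.0
eef_pos: [0.4833, -0.1467, 0.197]
tool_rot: [-0.0, 1.0, 0.006, -0.001]
ft_force: [0.3, -0.1, 0.6]
opening: -0.001
grasp_force: 0.0
```

Request:
{"op": "servo_tool", "data": {
  "series": [
    {"slide": [-0.3, 0, 0], "yaw": 0, "gripper": 255},
    {"slide": [-0.3, 0, 0], "yaw": 0, "gripper": 255},
    {"slide": [0, 0, 0], "yaw": 0, "gripper": 255}
  ]
}}

```text
time_s: 12.3
eef_pos: [0.4787, -0.147, 0.1974]
tool_rot: [-0.0, 1.0, 0.006, 0.001]
ft_force: [2.5, 1.3, -0.7]
opening: 0.001
grasp_force: 1.1
```

```bash
python3 k.py b1
```

```text
None
(array([276.05844156, 266.16883117]), array([270, 259,  12,  17, 154], dtype=int32))
side@.2 [ 0.45370462 -0.15629868  0.2       ]
12.4 [ 0.47867172 -0.14696782  0.19737269] [ 2.62537755  0.4991465  -0.67785551]
```

Request:
{"op": "servo_tool", "data": {
  "series": [
    {"slide": [-0.2, 0, 0], "yaw": 0, "gripper": 255},
    {"slide": [0, 0, 0], "yaw": 0, "gripper": 255},
    {"slide": [0, 0, 0], "yaw": 0, "gripper": 255}
  ]
}}

```text
time_s: 12.7
eef_pos: [0.478, -0.1471, 0.1976]
tool_rot: [-0.0, 1.0, 0.007, 0.002]
ft_force: [7.4, 1.6, -2.9]
opening: -0.0
grasp_force: 2.8
```

Request:
{"op": "servo_tool", "data": {
  "series": [
    {"slide": [-0.2, 0, 0], "yaw": 0, "gripper": 255},
    {"slide": [0, 0, 0], "yaw": 0, "gripper": 255},
    {"slide": [0, 0, 0], "yaw": 0, "gripper": 255}
  ]
}}

```text
time_s: 13.0
eef_pos: [0.4774, -0.1471, 0.198]
tool_rot: [-0.0, 1.0, 0.007, 0.003]
ft_force: [10.0, 1.4, -3.5]
opening: -0.0
grasp_force: 4.2
```

Firm stop at the depth expected for home. I'll let go, retract and check.

Request:
{"op": "servo_tool", "data": {
  "series": [
    {"slide": [1, 0, 0], "yaw": 0, "gripper": 255},
    {"slide": [2, 0, 0], "yaw": 0, "gripper": 255},
    {"slide": [1, 0, -1], "yaw": 0, "gripper": 255},
    {"slide": [0, 0, -4], "yaw": 0, "gripper": 255},
    {"slide": [0, 0, -4], "yaw": 0, "gripper": 255},
    {"slide": [-1, 4, 0], "yaw": 0, "gripper": 255},
    {"slide": [-1, 4, 0], "yaw": 0, "gripper": 255},
    {"slide": [-1, 4, 0], "yaw": 0, "gripper": 255},
    {"slide": [-1, 4, 0], "yaw": 0, "gripper": 255},
    {"slide": [-1, 4, 0], "yaw": 0, "gripper": 255}
  ]
}}

```text
time_s: 14.0
eef_pos: [0.4657, -0.3484, 0.287]
tool_rot: [-0.0, 1.0, 0.006, -0.001]
ft_force: [0.8, 0.0, 0.0]
opening: 0.004
grasp_force: 0.0
```

Request:
{"op": "servo_tool", "data": {
  "series": [
    {"slide": [-3, 4, 0], "yaw": 0, "gripper": 255},
    {"slide": [-3, 4, 0], "yaw": 0, "gripper": 255},
    {"slide": [-3, 4, 0], "yaw": 0, "gripper": 255},
    {"slide": [-3, 3, 0], "yaw": 0, "gripper": 255},
    {"slide": [-3, 3, 0], "yaw": 0, "gripper": 255},
    {"slide": [-3, 2, 0], "yaw": 0, "gripper": 255},
    {"slide": [0, 0, 0], "yaw": 0, "gripper": 255},
    {"slide": [0, 0, 0], "yaw": 0, "gripper": 255},
    {"slide": [0, 0, 0], "yaw": 0, "gripper": 255}
  ]
}}

```text
time_s: 14.9
eef_pos: [0.2901, -0.5485, 0.2871]
tool_rot: [-0.001, 1.0, 0.007, -0.0]
ft_force: [0.7, 0.3, 0.6]
opening: 0.002
grasp_force: 0.0
```

```bash
python3 k.py b2
```

```text
(array([395.39732143, 274.65625   ]), array([386, 268,  19,  15, 224], dtype=int32))
(array([276.09333333, 266.64      ]), array([270, 259,  13,  17, 150], dtype=int32))
(array([ 0.45292918, -0.14854199,  0.19170185]), [np.float64(0.00013923370796227724), np.float64(0.00013923370796225653)])
top@.2 [ 0.45175163 -0.14724147  0.2       ]
side@.2 [ 0.4538512  -0.15765938  0.2       ]
15.0 [ 0.29056687 -0.54846579  0.28736664] [ 0.10530229  0.64725593 -0.10342483]
```

View pics/b2.png

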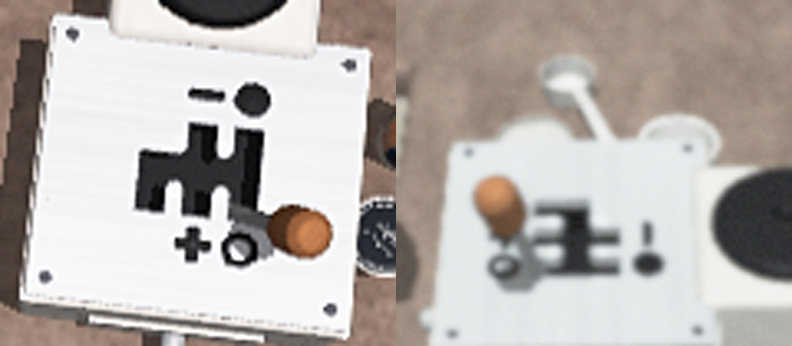

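Top view: the knob at (395,275) is in the right column, leaning near, beside the ring badge. The knob's x is 0.452-0.453 against about 0.452 expected for home. It met a hard stop, and the bystanders in view are undisturbed.

```bash
python3 -c "
from plant import ctrl
print(ctrl.hand_in())"
```

```text
the job is handed in; nothing more can be done
None
```

I pushed the lever out of park, through the gate and home against the end of the ring-badge slot (right column, near side), then let go, moved the arm clear and handed the job in at about 15 s; one snag was the gripper resting on the knob's top at about 7 N until I raised it.

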